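Clamp a test tile in the jig

TASK

With the fingertips, push the loose tile that lies on the plywood jig along its channel until it is fully home against the wooden stop; then push the handle of the toggle clamp down past its dead point until it snaps into lock and the rubber foot holds the tile. Only push: do not lift or carry the tile, and leave the pigment pot, the eraser and the little bowl where they stand.

Things in the scene. Friction and masses are not known exactly. Their poses are not given: they have to be found in the camera images.
- jig: The fixed jig: a plywood board 285 x 150 mm, 12 mm thick, screwed to the table. Origin on the table's surface, below the near face of the wooden stop, on the channel's centre line. +x runs along the channel towards stop and clamp, +z up; the board reaches from x = -200 to +85 mm, y = -75 to +75 mm. The clamp's two steel cheeks stand at x = 18 to 76 mm, up to 60 mm above the table.
- stop (a point): Middle of the upper edge of the wooden stop's near face, 28 mm above the table; axes as the jig's. The stop is 70 mm wide, 12 mm thick and 16 mm high above the board. Two low aluminium rails, 5 mm high above the board, run from the stop 50 mm towards -x, 57 mm apart (the channel), then flare outwards for another 38 mm to about 80 mm apart at the mouth.
- swing_pivot (a point): Axis of the clamp's steel arm, fixed in the jig at x = 30, y = 0, z = 50 mm, axes as the jig's. While the clamp is open the arm stands raised, up to about 125 mm above the table, between x = -15 and +60 mm; as the handle is pushed down the arm swings down over the stop towards -x.
- tile: The loose pale glazed test tile, 50 x 58 x 8 mm, about 50 g, lying flat on the board in front of the channel. Origin at the centre of its underside; its y axis is its 58 mm length and lies roughly along the jig's x axis (up to about 7 degrees off), z up.
- tile_home (a point): Where the tile's origin lies when the tile is fully home against the stop: on the board's upper face (12 mm above the table), 29 mm before the stop, axes as the jig's. There the tile's length lies along x.
- clamp_lever (a joint): Angle of the clamp handle (rad): 0 = open; grows as it is pushed down. The handle points to the jig's +x, 1.0 - value above level. Dead point at about 0.8; beyond it it snaps by itself to its end stop at 1.05 (locked, about level). Let go before that, it springs back open. Needs about 5 N at lever_grip.
- lever_pivot (a point): The axis of the clamp handle, fixed in the jig at x = 60, y = 0, z = 58 mm; the axis runs along the jig's y, point axes as the jig's.
- lever_grip (a point): Centre of the handle's black rubber sleeve, a round bar of 18 mm diameter, on its centre line, 95 mm from lever_pivot; the sleeve reaches from 51 to 129 mm from the pivot. The point's x axis points along the handle to its free end, z is square to it on the upper side, where it is pushed.
- clamp_foot: The rubber foot of the clamp arm, 17 mm wide, 12 mm high, sprung 8 mm; origin at the centre of its face. When locked it presses on the middle of a tile that is home, with about 2 N.
- pigment_pot: A bystander: pigment pot 37 mm wide, 46 mm high, standing on the board beside the rail at the jig's +y side. Origin at the centre of its underside.
- eraser_block: A bystander: white eraser 20 x 42 x 12 mm lying on the board beside the rail at the jig's -y side. Origin at the centre of its underside.
- bisque_cup: A bystander: small terracotta-coloured bowl 65 mm wide, 50 mm high, on the table right of the jig. Origin at the centre of its underside.
Mind the look-alikes: they are no part of the job. There is more than one size of the tile; the one meant has the size given above.

How it is judged:
By the outcome, as a careful person would: the job done as asked, in the order asked, and still so for the second after the job is handed in, with the robot touching nothing.
It also fails if it takes over 48 s, if anything falls off the work surface, if the arm or the gripper's body presses on something with over 40 N, if the wrist force passes 120 N, or if a joint passes its speed limit or range.

ROBOT

A 6-joint arm with a two-finger parallel gripper is mounted at the origin on a cart in front of the work surface, level with it; the furniture and walls round the work are solid. World frame = base frame: x ahead of the robot, y to its left, z up, the work surface at z = 0. Lengths are in m, angles in rad, forces in N, time in s.
With the tool pointing down it reaches from about 0.275 to 0.85 m from the base axis. Payload 19 kg.
Tool frame: the origin (TCP) lies midway between the tips of the shut fingers; the grasp point (between the pads) lies 19 mm behind it (robot.tcp_to_grasp is the distance from the TCP to the grasp point, in m); z points along the fingers, y is the line along which they close (so a half turn about z gives the same grasp; the last joint's range is limited). The gripper opens to 85 mm and grips with 20 to 120 N. Pads are 22 mm wide; open, the fingers measure 114 mm over their backs; the gripper's body (76 mm by 85 mm) begins 54 mm behind the grasp point. The pads swing forward as they close: fully open they stand 13 mm farther back than shut.
Start: joints at [-1.35, 0.15, 1.437, -0, 1.554, -0.134], TCP at [0.2, -0.539, 0.196] pointing down, gripper open.
Joint ranges: [-2.8, 2.8], [-0.68, 2.1], [0.12, 2.68], [-1.39, 4.53], [0.16, 2.79], [-2.81, 2.81]. Speed limits (rad/s): [1.89, 1.89, 2.22, 3.01, 3.01, 3.01].

INTERFACE

Orientations are given as [roll, pitch, yaw] about the fixed x, y, z axes, in that order (R = Rz(yaw) Ry(pitch) Rx(roll)).
In Python, from station import robot gives the robot as it stands. The module is installed in compiled form; this text tells all that it offers.
- The arm moves only by the tool carry_out, never from a script. Its argument "motion" is a list of rows, each an object with "xyz": the shift along the tool's x, y, z in m, a list of three; "angular": the turn, a rotation vector about the tool's x, y, z in degrees, a list of three. A call has 1 to 5 rows; each row shifts and turns the commanded pose from where the row before left it, along the tool's axes as they then stand; what a row does not reach is not made up. A row lasts 1/10 s, in which the tool goes at most 50 mm and 8.59 degrees, less where a joint would pass 70% of its speed; a pose out of reach is approached as far as the arm can. A call with a gripper value outside its range is refused whole. "grip" is the opening, from 0 (shut) to 1 (fully open), set as the call begins (left out, the last holds). The fingers move at their own pace and stop on an object; "newtons" is the grip in N (left out, the last holds). Time passes only in rows, so rows that do not move let the fingers close. It gives the time, the measured TCP pose, the force, the opening and the grip force at its end, in the units of the state.
- robot.state(): the state, without advancing time (a new reading comes with each control period).
- robot.capture(name): name is "scene" or "top"; returns a dict with "color" (384x512x3 uint8, blue, green, red), "vertical_fov" (degrees; the focal length in pixels is half the picture's height over the tangent of half this angle, whatever the lens; pixels are square), "cx", "cy" (the principal point, pixels), "rvec" (rotation vector, rad) and "tvec" (3), from world to camera coordinates, as OpenCV has them. Camera axes: x right, y down, z forward; pixel columns grow to the right and rows downward; lengths in m; the calibration is good to about 2 mm. A picture is of the moment at which its call begins. There is no depth.
- robot.finish_job(): hands the job in; it is judged then, once.
The state is a dict: "clock": time; "joint_positions": joint angles; "joint_velocities": joint speeds; "joint_torque": joint torques, N m; "ee_pos": TCP position; "eef_rot": TCP orientation; "force": force on the tool from outside, world axes, zero at the start; "moment": the same for the moment, N m; "finger_gap": finger opening in m; "grip_force": force on a finger pad.
Only numpy, scipy, OpenCV 4.12 (cv2) and the standard library are available. Lean on these libraries where they do the work, as an engineer would, in place of code of your own. Each camera call takes 0.05 s, during which the arm holds its last target. There are 200 camera calls.

## Working session

There is one attempt and no reset: what is moved stays moved. The work goes in short steps, Python scripts to look and compute and a tool call to move; the robot and the scene stay as the last step left them, time stands still between calls to the robot, and variables do not carry over. Pictures are saved under pics/ and viewed, at most 10 in all, crops included, and the job is handed in when it is done.

Besides the shell and the picture viewer there is one more tool, called after ">>>" as a command line: name --argument value ..., lists and objects as JSON in quotes. carry_out: Moves the arm, as the interface text tells. Its arguments: {"type":"object","properties":{"motion":{"type":"array"},"grip":{"type":"number"},"newtons":{"type":"number"}},"required":["motion"]}

```bash
mkdir -p pics; cat > h.py <<'E'
import numpy as np, cv2
from station import robot
def cap(n,name=None):
    c=robot.capture(n)
    if name: cv2.imwrite('pics/'+name,c['color'])
    f=c['color'].shape[0]/2/np.tan(np.radians(c['vertical_fov'])/2)
    c['K']=np.array([[f,0,c['cx']],[0,f,c['cy']],[0,0,1]]); return c
def ray(c,u,v,z):
    R=cv2.Rodrigues(np.array(c['rvec'],float))[0]; t=np.array(c['tvec'],float).ravel()
    o=-R.T@t; d=R.T@np.linalg.inv(c['K'])@[u,v,1]
    return o+d*(z-o[2])/d[2]
def proj(c,p):
    return cv2.projectPoints(np.array(p,float).reshape(-1,1,3),np.array(c['rvec'],float),np.array(c['tvec'],float),c['K'],None)[0].reshape(-1,2)
E
python3 - <<'E'
from h import *
cap('scene','s0.png');cap('top','t0.png')
s=robot.state();print(s['clock'],s['ee_pos'],s['eef_rot'])
E
```

```text
0.1 [ 0.19968678 -0.53895969  0.1954719 ] [-3.14060627e+00 -1.41100938e-04  3.54767844e-01]
```

View pics/s0.png

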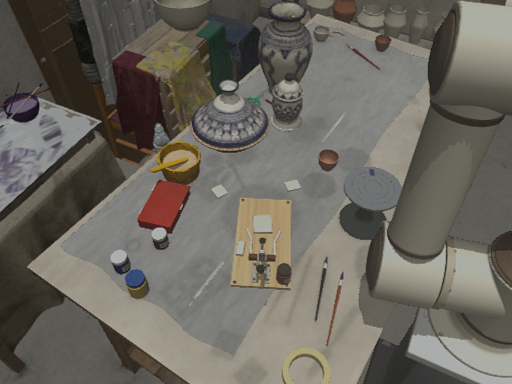

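View pics/t0.png

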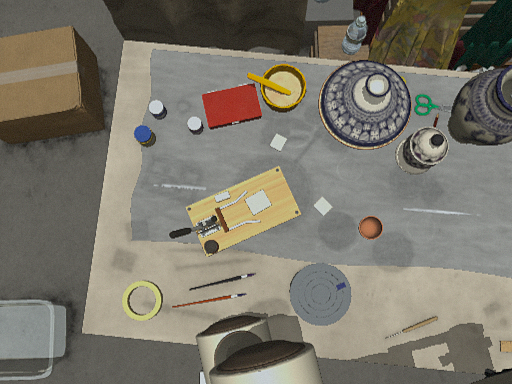

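The top view shows the jig around (242,212), with a pale tile on it at (259,202), the clamp handle at (180,233), the pot at (211,247), the eraser at (222,196) and the bowl at (370,227). There are three pale squares: (259,202) on the board, and (278,142) and (323,206) on the table. The one on the board fits the description because it is larger and lies in front of the channel. I'll confirm it with measurements and an enlarged crop.

```bash
cat > m.py <<'E'
from h import *
c=cap('top'); im=c['color']
hsv=cv2.cvtColor(im,cv2.COLOR_BGR2HSV)
# board: wood hue
m=cv2.inRange(hsv,(10,60,120),(28,200,255)); m[:, :170]=0; m[:150]=0; m[265:]=0; m[:,310:]=0
m=cv2.morphologyEx(m,cv2.MORPH_OPEN,np.ones((3,3)))
k=max(cv2.findContours(m,cv2.RETR_EXTERNAL,cv2.CHAIN_APPROX_NONE)[0],key=cv2.contourArea)
P=np.array([ray(c,u,v,.012)[:2] for u,v in k[:,0]],np.float32)
r=cv2.minAreaRect(P); print('board',r, cv2.boxPoints(r).round(4).tolist())
m=cv2.inRange(hsv,(0,0,165),(179,45,255))
for k in cv2.findContours(m,cv2.RETR_EXTERNAL,cv2.CHAIN_APPROX_NONE)[0]:
    x,y,w,h=cv2.boundingRect(k)
    if 200<x<340 and 125<y<230 and cv2.contourArea(k)>40:
        z=.02 if 240<x+w/2<272 and y>170 else 0.02 if x<240 else .006
        r=cv2.minAreaRect(np.array([ray(c,u,v,z)[:2] for u,v in k[:,0]],np.float32))
        print((x+w/2,y+h/2),r)
cv2.imwrite('pics/crop0.png',cv2.resize(im[160:265,165:340],None,fx=4.5,fy=4.5,interpolation=cv2.INTER_CUBIC))
E
python3 m.py
```

```text
board ((0.5734641551971436, 0.034413278102874756), (0.1490403115749359, 0.2836225926876068), 23.08537483215332) [[0.44929999113082886, 0.1356000006198883], [0.5605000257492065, -0.12530000507831573], [0.6976000070571899, -0.06679999828338623], [0.5863999724388123, 0.1941000074148178]]
(323.5, 206.5) ((0.5825932025909424, -0.18600651621818542), (0.04086514562368393, 0.0356387123465538), 43.03547668457031)
(222.0, 196.5) ((0.6139776110649109, 0.09189411997795105), (0.01883932761847973, 0.03972925618290901), 19.440399169921875)
(258.0, 202.0) ((0.5961888432502747, -0.006465360522270203), (0.049252577126026154, 0.05695399269461632), 28.521657943725586)
(278.5, 142.5) ((0.7661872506141663, -0.06710619479417801), (0.03436359763145447, 0.03862221539020538), 61.50970458984375)
```

View pics/crop0.png

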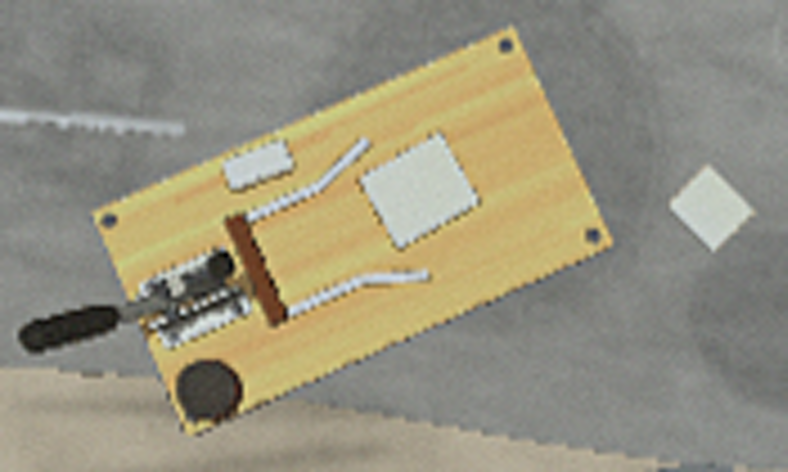

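The crop confirms it. The tile in front of the channel measures 49 x 57 mm (50 x 58 given), and the look-alikes are about 35–40 mm. The board measures 149 x 284 mm, so it matches too. Jig +x points at 113.1° in the world and the origin is at about (0.551, 0.087). Next I'll work out the path and check its clearances.

```bash
cat >> h.py <<'E'
from scipy.spatial.transform import Rotation as Ro
A=np.radians(113.085); EX=np.array([np.cos(A),np.sin(A),0]); EY=np.array([-np.sin(A),np.cos(A),0]); O=np.array([.5735,.0344,0])+.0575*EX
def j2w(x,y,z): return O+x*EX+y*EY+[0,0,z]
def w2j(p): d=np.array(p)-O; return np.array([d@EX,d@EY,d[2]])
def delta(x,y,z):
    s=robot.state(); R=Ro.from_euler('xyz',s['eef_rot']); T=Ro.from_euler('xyz',[np.pi,0,A])
    print('t',round(s['clock'],2),'jig pos mm',(1e3*w2j(s['ee_pos'])).round(1),'F',(np.array(s['force'])@np.array([EX,EY,[0,0,1]]).T).round(1),'gap',round(s['finger_gap'],4))
    print('tool delta mm',(1e3*R.inv().apply(j2w(x,y,z)-s['ee_pos'])).round(1),'rot deg',np.degrees((R.inv()*T).as_rotvec()).round(1))
E
python3 - <<'E'
from h import *
c=cap('top'); delta(-.16,-.005,.15)
print('tile jig',w2j([.5962,-.0065,.012]))
print('wheel z.1',ray(c,320,293,.1),'edge',ray(c,351,293,.1),'bowl',ray(c,370,227,.05), 'lidded jar',ray(c,428,145,.1))
print('start',robot.state()['ee_pos'],'goal',j2w(-.16,-.005,.15), 'grip px', proj(c,[j2w(.111,0,.138),j2w(0,.035,.028),j2w(0,-.035,.028)]))
s=cap('scene'); print('scene: grip, stop ends, wheel@.1',proj(s,[j2w(.111,0,.138),j2w(0,.035,.028),j2w(0,-.035,.028)]),proj(s,ray(c,320,293,.1)),proj(s,ray(c,320,293,.13)))
E
```

```text
t 0.2 jig pos mm [-438.5  568.7  195.6] F [-0.1  0.   0.1] gap 0.0854
tool delta mm [ 559.6 -305.7   45.9] rot deg [ -0.   -0.  -92.8]
tile jig [-0.10402548 -0.00484554  0.012     ]
wheel z.1 [ 0.35255019 -0.15740205  0.1       ] edge [ 0.35078639 -0.23504696  0.1       ] bowl [ 0.51805907 -0.30317104  0.05      ] lidded jar [ 0.72544949 -0.45494365  0.1       ]
start [ 0.19971728 -0.5390346   0.19562093] goal [ 0.61828949 -0.05793175  0.15      ] grip px [[179.18341118 233.45621913]
 [228.67924177 230.52115597]
 [218.2400324  207.04595213]]
scene: grip, stop ends, wheel@.1 [[262.12836698 268.98234376]
 [276.74861305 254.67678956]
 [249.57893449 253.32077995]] [[370.86274223 197.4106638 ]] [[372.03414676 190.67897456]]
```

>>> carry_out --motion '[{"xyz":[0.04,-0.022,0],"angular":[0,0,0]},{"xyz":[0.04,-0.022,0],"angular":[0,0,0]},{"xyz":[0.04,-0.022,0],"angular":[0,0,0]},{"xyz":[0.04,-0.022,0],"angular":[0,0,0]},{"xyz":[0.04,-0.022,0],"angular":[0,0,0]}]' --grip 0

```text
clock: 0.75
ee_pos: [0.3499, -0.365, 0.196]
eef_rot: [3.142, -0.0, 0.355]
force: [1.2, 0.7, -1.0]
finger_gap: 0.012
grip_force: 0.0
```

>>> carry_out --motion '[{"xyz":[0.04,-0.022,0],"angular":[0,0,0]},{"xyz":[0.04,-0.022,0],"angular":[0,0,0]},{"xyz":[0.04,-0.022,0],"angular":[0,0,0]},{"xyz":[0.04,-0.022,0],"angular":[0,0,0]},{"xyz":[0.04,-0.022,0],"angular":[0,0,0]}]'

```text
clock: 1.25
ee_pos: [0.4993, -0.1922, 0.1961]
eef_rot: [3.141, -0.0, 0.355]
force: [-0.1, -1.7, 0.5]
finger_gap: 0.0002
grip_force: 0.0
```

>>> carry_out --motion '[{"xyz":[0.04,-0.022,0],"angular":[0,0,-8]},{"xyz":[0,0,0],"angular":[0,0,-8]},{"xyz":[0,0,0],"angular":[0,0,-8]},{"xyz":[0,0,0],"angular":[0,0,-8]},{"xyz":[0,0,0],"angular":[0,0,-8]}]'

```text
clock: 1.75
ee_pos: [0.5283, -0.1592, 0.1958]
eef_rot: [-3.141, -0.0, 1.059]
force: [0.3, 1.1, -0.7]
finger_gap: 0.0002
grip_force: 0.0
```

>>> carry_out --motion '[{"xyz":[0,0,0],"angular":[0,0,-8]},{"xyz":[0,0,0],"angular":[0,0,-8]},{"xyz":[0,0,0],"angular":[0,0,-8]},{"xyz":[0,0,0],"angular":[0,0,-8]},{"xyz":[0,0,0],"angular":[0,0,-8]}]'

```text
clock: 2.25
ee_pos: [0.5282, -0.1593, 0.1959]
eef_rot: [-3.141, -0.0, 1.757]
force: [0.3, -0.2, -0.1]
finger_gap: -0.0001
grip_force: 0.0
```

```bash
python3 -c "
from h import *
delta(-.165,-.005,.06)"
```

```text
t 2.25 jig pos mm [-218.   117.6  195.9] F [-0.3 -0.1 -0.1] gap -0.0001
tool delta mm [ 78.1 108.4 135.9] rot deg [ -0.   -0.  -12.4]
```

>>> carry_out --motion '[{"xyz":[0,0,0],"angular":[0,0,-6.2]},{"xyz":[0,0,0],"angular":[0,0,-6.2]},{"xyz":[0.018,0.041,0],"angular":[0,0,0]},{"xyz":[0.018,0.041,0.02],"angular":[0,0,0]},{"xyz":[0.017,0.041,0.02],"angular":[0,0,0]}]'

```text
clock: 2.75
ee_pos: [0.6224, -0.0619, 0.1561]
eef_rot: [3.14, 0.001, 1.967]
force: [0.9, -0.3, -0.5]
finger_gap: -0.0004
grip_force: 0.0
```

>>> carry_out --motion '[{"xyz":[0,0,0.03],"angular":[0,0,0]},{"xyz":[0,0,0.03],"angular":[0,0,0]},{"xyz":[0,0,0.03],"angular":[0,0,0]},{"xyz":[0,0,0.01],"angular":[0,0,0]},{"xyz":[0,0,0],"angular":[0,0,0]}]'

```text
clock: 3.25
ee_pos: [0.6206, -0.0629, 0.055]
eef_rot: [-3.14, -0.001, 1.967]
force: [0.0, 0.2, 0.4]
finger_gap: -0.0005
grip_force: 0.0
```

```bash
python3 -c "
from h import *
cap('scene','s1.png');c=cap('top','t1.png')
i=cv2.imread('pics/s1.png')[170:310,190:330]
j=c['color'][150:265,165:305]
cv2.imwrite('pics/c1.png',np.hstack([cv2.resize(i,(400,400)),cv2.resize(j,(400,400))]))
delta(-.165,-.005,.015)"
```

```text
t 3.35 jig pos mm [-166.2   -6.2   57.5] F [0.3 0.4 0.9] gap -0.0003
tool delta mm [ 1.2 -1.3 42.5] rot deg [ 0.1  0.  -0.4]
```

View pics/c1.png

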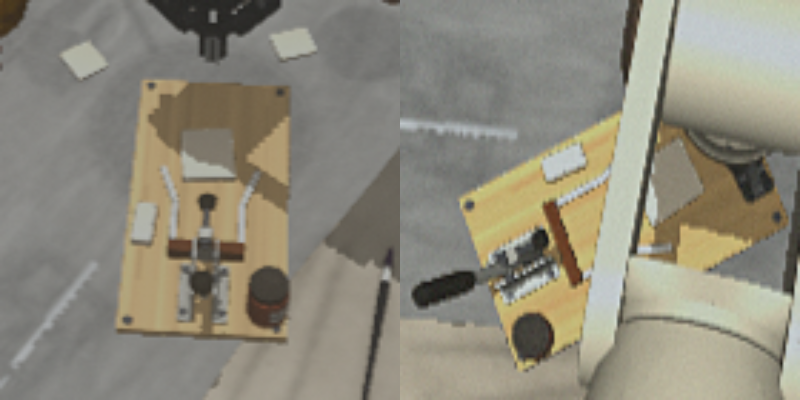

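In the left half (scene view), the shut fingers are at about (212,45), behind the tile at (208,153), and clear of it. Jig, clamp and bystanders are unchanged. Next I lower.

>>> carry_out --motion '[{"xyz":[0,0,0.015],"angular":[0,0,0]},{"xyz":[0,0,0.015],"angular":[0,0,0]},{"xyz":[0,0,0.005],"angular":[0,0,0]},{"xyz":[0,0,0.003],"angular":[0,0,0]},{"xyz":[0,0,0],"angular":[0,0,0]}]'

```text
clock: 3.85
ee_pos: [0.6211, -0.063, 0.0176]
eef_rot: [-3.141, -0.0, 1.967]
force: [0.5, -0.3, -0.6]
finger_gap: -0.0
grip_force: 0.0
```

```bash
python3 -c "
from h import *
delta(-.145,-.005,.015)"
```

```text
t 3.85 jig pos mm [-165.7   -5.6   17.6] F [-0.5 -0.3 -0.6] gap -0.0
tool delta mm [20.7 -0.7  2.7] rot deg [-0.  -0.  -0.4]
```

>>> carry_out --motion '[{"xyz":[0.006,0,0.002],"angular":[0,0,-0.4]},{"xyz":[0.008,0,0],"angular":[0,0,0]},{"xyz":[0.008,0,0],"angular":[0,0,0]},{"xyz":[0.008,0,0],"angular":[0,0,0]},{"xyz":[0.008,0,0],"angular":[0,0,0]}]'

```text
clock: 4.35
ee_pos: [0.6061, -0.0271, 0.0162]
eef_rot: [3.141, 0.0, 1.975]
force: [0.6, -0.8, 1.2]
finger_gap: 0.0002
grip_force: 0.0
```

>>> carry_out --motion '[{"xyz":[0.006,-0.001,0],"angular":[0,0,0]},{"xyz":[0.006,-0.001,0],"angular":[0,0,0]},{"xyz":[0.006,-0.001,0],"angular":[0,0,0]},{"xyz":[0.006,-0.001,0],"angular":[0,0,0]},{"xyz":[0.006,-0.001,0],"angular":[0,0,0]}]'

```text
clock: 4.85
ee_pos: [0.5897, -0.002, 0.016]
eef_rot: [3.142, -0.0, 1.974]
force: [-0.1, -0.6, -0.2]
finger_gap: -0.0
grip_force: 0.0
```

```bash
python3 -c "
from h import *
c=cap('scene')
delta(-.069,0,.015)
i=c['color'][170:310,190:330]
j=cap('top')['color'][150:265,165:305]
cv2.imwrite('pics/c2.png',np.hstack([cv2.resize(i,(400,400)),cv2.resize(j,(400,400))]))
"
```

```text
t 4.9 jig pos mm [-96.6  -0.5  16. ] F [ 0.4 -0.6  0.2] gap 0.0002
tool delta mm [27.6 -0.5  1. ] rot deg [-0.  -0.   0.1]
```

View pics/c2.png

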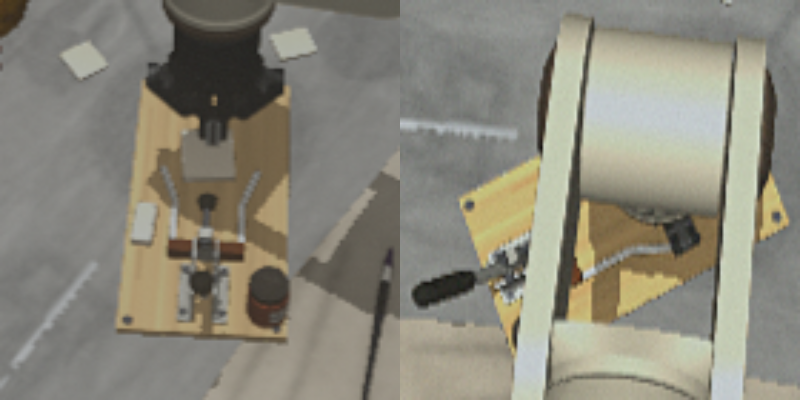

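```bash
python3 -c "
from h import *
c=cap('scene'); k=400/140
q=lambda *p:((proj(c,[j2w(*p)])-[190,170])*k).round(0).tolist()
s=robot.state();print(((proj(c,[s['ee_pos']])-[190,170])*k).round(0), w2j(s['ee_pos']))
print('tile0 corners ctr',q(-.104,-.005,.02),'front',q(-.075,-.002,.02),'back',q(-.133,-.007,.02),'tip tcp',q(-.097,0,.016),'mouth',q(-.088,.04,.017),q(-.088,-.04,.017),'far edge',q(-.2,0,.012))
cv2.imwrite('pics/c3.png',cv2.resize(c['color'][205:255,235:290],(770,700)))
cv2.imwrite('pics/c3.png',cv2.resize(c['color'][205:255,235:290],(660,600),interpolation=cv2.INTER_CUBIC))
"
```

```text
[[212. 161.]] [-0.09750193 -0.00073633  0.01610055]
tile0 corners ctr [[208.0, 153.0]] front [[210.0, 177.0]] back [[208.0, 129.0]] tip tcp [[213.0, 161.0]] mouth [[255.0, 170.0]] [[171.0, 166.0]] far edge [[217.0, 81.0]]
```

View pics/c3.png

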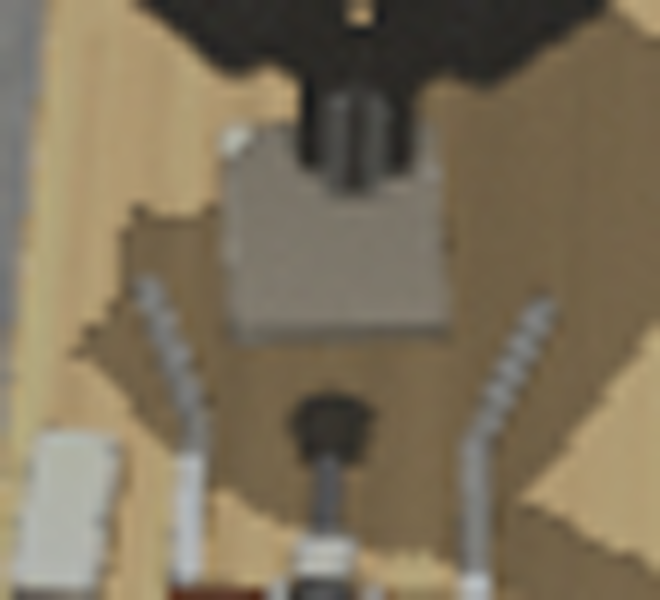

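```bash
python3 -c "
from h import *
c=cap('scene')
for px in [(264.2,221),(264.2,191.7)]:
    for z in (.012,.02,.025,.03,.05,.0575,.07): print(px,z,(1e3*w2j(ray(c,*px,z))).round(0))
s=robot.state(); print(s['ee_pos'],s['finger_gap'],s['force'],s['joint_positions'])
"
```

```text
(264.2, 221) 0.012 [-118.   -2.   12.]
(264.2, 221) 0.02 [-112.   -2.   20.]
(264.2, 221) 0.025 [-109.   -2.   25.]
(264.2, 221) 0.03 [-105.   -2.   30.]
(264.2, 221) 0.05 [-90.  -2.  50.]
(264.2, 221) 0.0575 [-84.  -2.  57.]
(264.2, 221) 0.07 [-74.  -1.  70.]
(264.2, 191.7) 0.012 [-226.   -6.   12.]
(264.2, 191.7) 0.02 [-219.   -6.   20.]
(264.2, 191.7) 0.025 [-214.   -6.   25.]
(264.2, 191.7) 0.03 [-210.   -6.   30.]
(264.2, 191.7) 0.05 [-193.   -6.   50.]
(264.2, 191.7) 0.0575 [-186.   -6.   57.]
(264.2, 191.7) 0.07 [-176.   -6.   70.]
[ 0.59001492 -0.00235719  0.01611588] -7.440377430324949e-05 [ 0.37572613 -0.86035351  0.43396237] [-1.34559301e-01  3.03349190e-01  1.62869586e+00  5.00401439e-05
  1.20935499e+00 -5.38424254e-01]
```

The crop shows a problem. The fingertips at about (264,221) cover the tile's top, and the tile has hardly moved. The reported TCP height must therefore be lower than the real tip. I'll back off and touch down gently on the bare board behind the tile to find the true tip height.

>>> carry_out --motion '[{"xyz":[0,0,-0.02],"angular":[0,0,0]},{"xyz":[-0.03,0.002,0],"angular":[0,0,0]},{"xyz":[-0.04,0.002,0],"angular":[0,0,0]},{"xyz":[0,0,0.02],"angular":[0,0,0]},{"xyz":[0,0,0],"angular":[0,0,0]}]'

```text
clock: 5.55
ee_pos: [0.6201, -0.066, 0.0136]
eef_rot: [-3.139, -0.002, 1.973]
force: [0.2, -1.0, -0.4]
finger_gap: 0.0002
grip_force: 0.0
```

>>> carry_out --motion '[{"xyz":[0,0,0.001],"angular":[0,0,0]},{"xyz":[0,0,0.001],"angular":[0,0,0]},{"xyz":[0,0,0.001],"angular":[0,0,0]},{"xyz":[0,0,0.001],"angular":[0,0,0]},{"xyz":[0,0,0],"angular":[0,0,0]}]'

```text
clock: 6.05
ee_pos: [0.6211, -0.0649, 0.0122]
eef_rot: [3.141, 0.0, 1.975]
force: [0.5, 0.8, 0.5]
finger_gap: -0.0
grip_force: 0.0
```

```bash
python3 -c "
from h import *
delta(-.165,-.005,.012)
c=cap('scene');a=c['color'][165:255,215:310]; b=cap('top')['color'][150:265,165:305]
s=robot.state()['ee_pos'];print('tcp px in crop',(proj(c,[s])-[215,165])*[400/95,400/90])
cv2.imwrite('pics/c4.png',np.hstack([cv2.resize(a,(400,400),interpolation=cv2.INTER_CUBIC),cv2.resize(b,(400,400))]))
"
```

```text
t 6.05 jig pos mm [-167.5   -4.9   12.2] F [ 0.5 -0.8  0.5] gap -0.0
tool delta mm [2.5 0.1 0.2] rot deg [0.  0.  0.1]
tcp px in crop [[205.75988782 187.1029257 ]]
```

View pics/c4.png

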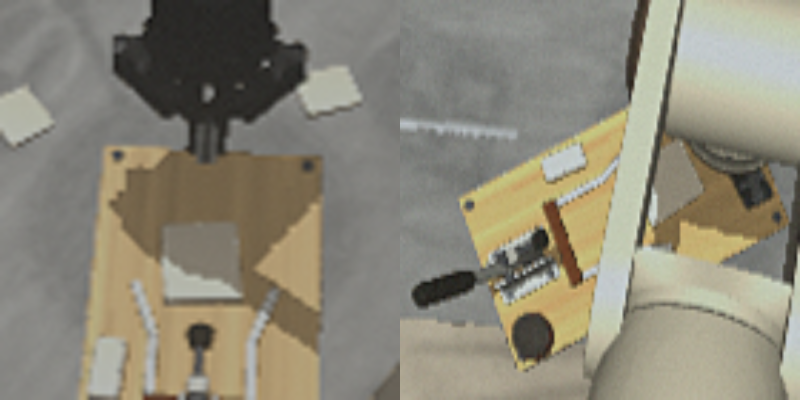

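The tip is at (205,160) in the left crop, but the reported TCP projects to (206,187). The real tip is clearly higher and touching nothing. I'll keep lowering in small steps and watch the force.

>>> carry_out --motion '[{"xyz":[0,0,0.002],"angular":[0,0,0]},{"xyz":[0,0,0.002],"angular":[0,0,0]},{"xyz":[0,0,0.002],"angular":[0,0,0]},{"xyz":[0,0,0.002],"angular":[0,0,0]},{"xyz":[0,0,0],"angular":[0,0,0]}]'

```text
clock: 6.65
ee_pos: [0.621, -0.0651, 0.0036]
eef_rot: [-3.141, -0.0, 1.974]
force: [0.1, -0.7, 0.8]
finger_gap: 0.0
grip_force: 0.0
```

>>> carry_out --motion '[{"xyz":[0,0,0.001],"angular":[0,0,0]},{"xyz":[0,0,0.001],"angular":[0,0,0]},{"xyz":[0,0,0.001],"angular":[0,0,0]},{"xyz":[0,0,0.001],"angular":[0,0,0]},{"xyz":[0,0,0],"angular":[0,0,0]}]'

```text
clock: 7.15
ee_pos: [0.6211, -0.0651, -0.0001]
eef_rot: [-3.142, -0.0, 1.974]
force: [-2.0, 0.3, -0.4]
finger_gap: 0.0001
grip_force: 0.0
```

>>> carry_out --motion '[{"xyz":[0,0,0.001],"angular":[0,0,0]},{"xyz":[0,0,0.001],"angular":[0,0,0]},{"xyz":[0,0,0.001],"angular":[0,0,0]},{"xyz":[0,0,0.001],"angular":[0,0,0]},{"xyz":[0,0,0],"angular":[0,0,0]}]'

```text
clock: 7.65
ee_pos: [0.621, -0.0652, -0.0042]
eef_rot: [-3.141, -0.0, 1.974]
force: [-0.2, 0.7, 0.6]
finger_gap: 0.0002
grip_force: 0.0
```

>>> carry_out --motion '[{"xyz":[0,0,0.001],"angular":[0,0,0]},{"xyz":[0,0,0.001],"angular":[0,0,0]},{"xyz":[0,0,0.001],"angular":[0,0,0]},{"xyz":[0,0,0],"angular":[0,0,0]}]'

```text
clock: 8.05
ee_pos: [0.6211, -0.0651, -0.0072]
eef_rot: [-3.141, -0.0, 1.974]
force: [1.4, -0.3, 0.0]
finger_gap: 0.0
grip_force: 0.0
```

```bash
python3 -c "
from h import *
delta(-.165,-.005,.012)
c=cap('scene');a=c['color'][165:255,215:310]
cv2.imwrite('pics/c5.png',cv2.resize(a,(600,570),interpolation=cv2.INTER_CUBIC))
print((proj(c,[j2w(-.157,-.005,z) for z in (.012,.02,.03)])-[215,165])*[600/95,570/90])
"
```

```text
t 8.05 jig pos mm [-167.7   -4.7   -7.2] F [-0.8 -1.2  0. ] gap 0.0
tool delta mm [  2.7   0.3 -19.2] rot deg [-0. -0.  0.]
[[307.27688253 285.38085912]
 [307.69730842 274.16776485]
 [308.22846071 260.00150941]]
```

View pics/c5.png

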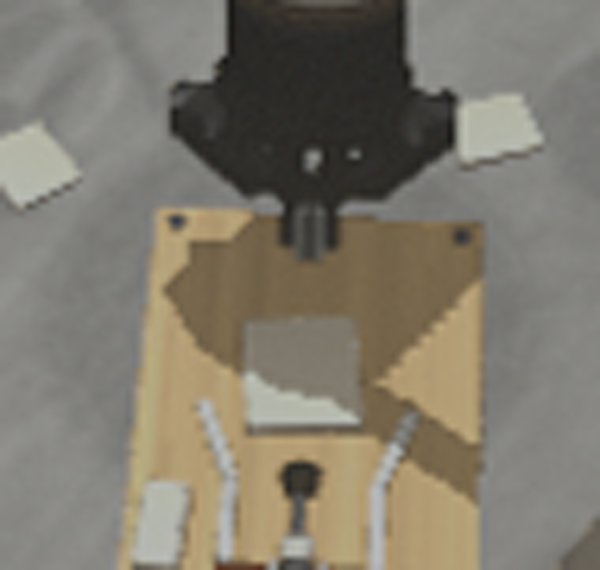

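The tip, at (310,258) in this crop, is still above the board and the force is zero. I'll keep going down.

>>> carry_out --motion '[{"xyz":[0,0,0.001],"angular":[0,0,0]},{"xyz":[0,0,0.001],"angular":[0,0,0]},{"xyz":[0,0,0.001],"angular":[0,0,0]},{"xyz":[0,0,0.001],"angular":[0,0,0]},{"xyz":[0,0,0],"angular":[0,0,0]}]'

```text
clock: 8.6
ee_pos: [0.621, -0.0652, -0.0112]
eef_rot: [-3.141, -0.0, 1.975]
force: [0.4, 0.3, 0.6]
finger_gap: -0.0
grip_force: 0.0
```

>>> carry_out --motion '[{"xyz":[0,0,0.001],"angular":[0,0,0]},{"xyz":[0,0,0.001],"angular":[0,0,0]},{"xyz":[0,0,0.001],"angular":[0,0,0]},{"xyz":[0,0,0],"angular":[0,0,0]}]'

```text
clock: 9.0
ee_pos: [0.621, -0.0652, -0.0142]
eef_rot: [-3.141, -0.0, 1.974]
force: [-0.1, -0.3, 0.1]
finger_gap: -0.0004
grip_force: 0.0
```

>>> carry_out --motion '[{"xyz":[0,0,0.001],"angular":[0,0,0]},{"xyz":[0,0,0.001],"angular":[0,0,0]},{"xyz":[0,0,0.001],"angular":[0,0,0]},{"xyz":[0,0,0],"angular":[0,0,0]}]'

```text
clock: 9.4
ee_pos: [0.621, -0.0651, -0.0172]
eef_rot: [-3.141, -0.0, 1.975]
force: [-0.1, 0.0, -0.0]
finger_gap: -0.0002
grip_force: 0.0
```

>>> carry_out --motion '[{"xyz":[0,0,0.001],"angular":[0,0,0]},{"xyz":[0,0,0.001],"angular":[0,0,0]},{"xyz":[0,0,0],"angular":[0,0,0]}]'

```text
clock: 9.7
ee_pos: [0.621, -0.0652, -0.0192]
eef_rot: [-3.141, -0.0, 1.974]
force: [-0.2, 0.9, -0.4]
finger_gap: 0.0006
grip_force: 0.0
```

```bash
python3 -c "
from h import *
delta(-.165,-.005,.012)
c=cap('scene');a=c['color'][165:255,215:310]
cv2.imwrite('pics/c6.png',cv2.resize(a,(600,570),interpolation=cv2.INTER_CUBIC))
g=a.max(2); 
for x in (45,47,49,51): print(x+215,[int(v) for v in g[28:52,x]])
"
```

```text
t 9.7 jig pos mm [-167.7   -4.7  -19.2] F [ 1.  -0.1 -0.4] gap 0.0006
tool delta mm [  2.7   0.3 -31.2] rot deg [-0. -0.  0.]
260 [45, 46, 48, 46, 48, 46, 47, 47, 45, 45, 46, 47, 47, 67, 118, 114, 117, 116, 117, 118, 117, 118, 122, 127]
262 [42, 47, 47, 49, 50, 46, 46, 65, 89, 82, 82, 82, 82, 77, 75, 86, 119, 117, 117, 117, 115, 119, 132, 126]
264 [115, 107, 51, 46, 48, 50, 52, 64, 67, 65, 67, 69, 66, 67, 66, 80, 120, 117, 117, 116, 119, 116, 123, 126]
266 [44, 44, 46, 44, 48, 47, 46, 49, 58, 63, 65, 62, 55, 63, 93, 112, 116, 116, 117, 116, 117, 117, 126, 127]
```

The tip is now at row ≈208.5, so it's within a few mm of the board. A couple more 1 mm steps should do it.

>>> carry_out --motion '[{"xyz":[0,0,0.001],"angular":[0,0,0]},{"xyz":[0,0,0.001],"angular":[0,0,0]},{"xyz":[0,0,0],"angular":[0,0,0]}]'

```text
clock: 10.05
ee_pos: [0.621, -0.0651, -0.0211]
eef_rot: [-3.141, -0.0, 1.974]
force: [0.2, 0.3, 0.5]
finger_gap: 0.0001
grip_force: 0.0
```

>>> carry_out --motion '[{"xyz":[0,0,0.001],"angular":[0,0,0]},{"xyz":[0,0,0.001],"angular":[0,0,0]},{"xyz":[0,0,0],"angular":[0,0,0]}]'

```text
clock: 10.35
ee_pos: [0.6211, -0.0651, -0.0232]
eef_rot: [-3.141, -0.0, 1.974]
force: [-0.5, -0.2, -0.2]
finger_gap: 0.0
grip_force: 0.0
```

>>> carry_out --motion '[{"xyz":[0,0,0.001],"angular":[0,0,0]},{"xyz":[0,0,0.001],"angular":[0,0,0]},{"xyz":[0,0,0],"angular":[0,0,0]}]'

```text
clock: 10.65
ee_pos: [0.6213, -0.0652, -0.0233]
eef_rot: [3.141, 0.0, 1.975]
force: [-9.8, 1.0, 23.9]
finger_gap: -0.0002
grip_force: 11.6
```

>>> carry_out --motion '[{"xyz":[0,0,0.001],"angular":[0,0,0]},{"xyz":[0,0,0.001],"angular":[0,0,0]},{"xyz":[0,0,0],"angular":[0,0,0]}]'

```text
clock: 10.95
ee_pos: [0.6215, -0.0652, -0.0235]
eef_rot: [3.14, 0.001, 1.975]
force: [-22.2, 3.9, 49.8]
finger_gap: -0.0
grip_force: 24.5
```

```bash
python3 -c "
from h import *
delta(-.165,-.005,.012)
c=cap('scene');a=c['color'][165:255,215:310]
cv2.imwrite('pics/c6.png',np.hstack([cv2.resize(a,(400,380),interpolation=cv2.INTER_CUBIC),cv2.resize(cap('top')['color'][150:265,165:305],(400,380))]))
g=a.max(2); 
for x in (47,49): print(x+215,[int(v) for v in g[34:52,x]])
"
```

```text
t 10.95 jig pos mm [-167.9   -5.1  -23.5] F [12.3 18.9 49.8] gap -0.0
tool delta mm [  2.9  -0.  -35.5] rot deg [0.1 0.1 0.1]
262 [48, 52, 68, 87, 79, 80, 80, 78, 78, 77, 90, 119, 115, 116, 116, 120, 132, 125]
264 [48, 52, 68, 71, 68, 66, 68, 68, 73, 70, 83, 119, 118, 116, 118, 118, 124, 126]
```

View pics/c6.png

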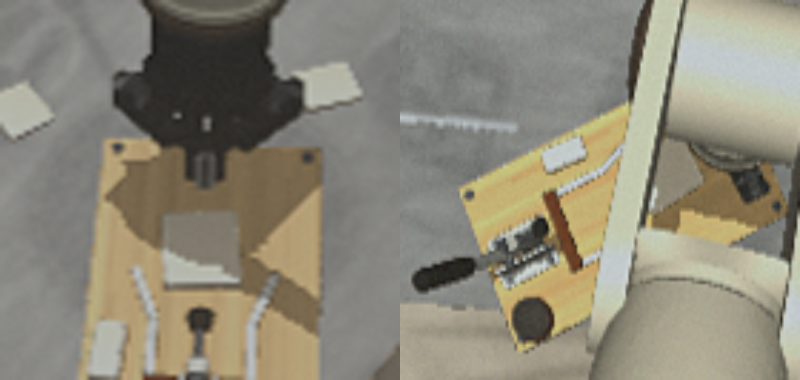

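Contact came at reported z = −23.3 mm, which is the board top at 12 mm. So true tip z = reported + 35 mm, and the pixel offsets at the earlier poses agree. In this picture the tip rests on the board behind the tile at (203,183). Everything else is in place. I'll back off to 3.5 mm above the board and push.

>>> carry_out --motion '[{"xyz":[0,0,-0.0075],"angular":[0,0,0]},{"xyz":[0,0,0],"angular":[0,0,0]},{"xyz":[0.008,0,0],"angular":[0,0,0]},{"xyz":[0.006,0,0],"angular":[0,0,0]},{"xyz":[0,0,0],"angular":[0,0,0]}]'

```text
clock: 11.55
ee_pos: [0.615, -0.0513, -0.02]
eef_rot: [-3.141, -0.001, 1.975]
force: [-0.2, -0.2, 0.2]
finger_gap: -0.0003
grip_force: 0.0
```

>>> carry_out --motion '[{"xyz":[0.006,0,0],"angular":[0,0,0]},{"xyz":[0.006,0,0],"angular":[0,0,0]},{"xyz":[0.006,0,0],"angular":[0,0,0]},{"xyz":[0.006,0,0],"angular":[0,0,0]},{"xyz":[0,0,0],"angular":[0,0,0]}]'

```text
clock: 12.05
ee_pos: [0.6059, -0.0294, -0.0195]
eef_rot: [-3.142, -0.0, 1.975]
force: [-0.2, -0.5, -0.0]
finger_gap: 0.0001
grip_force: 0.0
```

```bash
cat > tm.py <<'E'
from h import *
def tile():
    c=cap('scene'); im=c['color']; hsv=cv2.cvtColor(im,cv2.COLOR_BGR2HSV)
    m=cv2.inRange(hsv,(0,0,95),(179,48,255)); roi=np.zeros_like(m)
    q=proj(c,[j2w(a,b,.012) for a,b in ((-.18,-.04),(-.18,.04),(-.05,.031),(.0,.026),(.0,-.026),(-.05,-.031))]); cv2.fillPoly(roi,[q.astype(np.int32)],255)
    m&=roi; m=cv2.morphologyEx(m,cv2.MORPH_OPEN,np.ones((3,3)))
    k=max(cv2.findContours(m,cv2.RETR_EXTERNAL,cv2.CHAIN_APPROX_NONE)[0],key=cv2.contourArea)
    P=np.array([w2j(ray(c,u,v,.02))[:2]*1e3 for u,v in k[:,0]],np.float32)
    print('tile rect',cv2.minAreaRect(P),'x',P[:,0].min(),P[:,0].max(),'y',P[:,1].min(),P[:,1].max())
E
python3 -c "
from tm import *
delta(-.069,0,-.0198);tile()"
```

```text
t 12.05 jig pos mm [-128.9   -4.8  -19.5] F [-0.3  0.4 -0. ] gap 0.0001
tool delta mm [59.9 -4.7  0.3] rot deg [-0.  -0.   0.1]
tile rect ((-86.8212661743164, -10.535547256469727), (57.894134521484375, 45.65736770629883), 1.9815160036087036) x -116.445076 -57.29512 y -32.724804 13.245427
```

The tile is now moving. Its centre is at about x = −87 mm and slightly towards −y. I'll continue with a small shift towards the centre line.

>>> carry_out --motion '[{"xyz":[0.004,-0.001,0],"angular":[0,0,0]},{"xyz":[0.004,-0.001,0],"angular":[0,0,0]},{"xyz":[0.004,-0.001,0],"angular":[0,0,0]},{"xyz":[0.004,-0.001,0],"angular":[0,0,0]},{"xyz":[0.004,-0.001,0],"angular":[0,0,0]}]'

```text
clock: 12.6
ee_pos: [0.5935, -0.0135, -0.0195]
eef_rot: [3.142, -0.0, 1.974]
force: [0.2, -1.3, -0.0]
finger_gap: 0.0002
grip_force: 0.4
```

```bash
python3 -c "
from tm import *
delta(-.069,0,-.0198);tile()"
```

```text
t 12.6 jig pos mm [-109.4    0.4  -19.5] F [-1.3  0.3 -0. ] gap 0.0002
tool delta mm [40.4  0.4  0.3] rot deg [ 0. -0.  0.]
tile rect ((-69.24237060546875, -6.58329963684082), (48.651580810546875, 58.67513656616211), 87.58460235595703) x -98.51781 -39.93649 y -31.720562 18.066023
```

>>> carry_out --motion '[{"xyz":[0.004,0,0],"angular":[0,0,0]},{"xyz":[0.004,0,0],"angular":[0,0,0]},{"xyz":[0.004,0,0],"angular":[0,0,0]},{"xyz":[0.004,0,0],"angular":[0,0,0]},{"xyz":[0.004,0,0],"angular":[0,0,0]}]'

```text
clock: 13.15
ee_pos: [0.5858, 0.0049, -0.0195]
eef_rot: [3.142, -0.0, 1.975]
force: [-0.2, -1.2, 0.1]
finger_gap: 0.0
grip_force: 0.3
```

```bash
python3 -c "
from tm import *
delta(-.069,0,-.0198);tile()"
```

```text
t 13.15 jig pos mm [-89.4   0.3 -19.5] F [-1.   0.6  0.1] gap 0.0
tool delta mm [20.4  0.3  0.3] rot deg [ 0. -0.  0.]
tile rect ((-44.65711975097656, -6.80223274230957), (49.616390228271484, 67.69817352294922), 87.9009017944336) x -78.412346 -10.847952 y -31.530014 18.585386
```

>>> carry_out --motion '[{"xyz":[0.004,0,0],"angular":[0,0,0]},{"xyz":[0.004,0,0],"angular":[0,0,0]},{"xyz":[0.004,0,0],"angular":[0,0,0]},{"xyz":[0.003,0,0],"angular":[0,0,0]},{"xyz":[0,0,0],"angular":[0,0,0]}]'

```text
clock: 13.7
ee_pos: [0.5798, 0.0188, -0.0195]
eef_rot: [3.142, -0.0, 1.975]
force: [0.1, 0.2, 0.4]
finger_gap: -0.0
grip_force: 0.0
```

>>> carry_out --motion '[{"xyz":[0.001,0,0],"angular":[0,0,0]},{"xyz":[0.001,0,0],"angular":[0,0,0]},{"xyz":[0,0,0],"angular":[0,0,0]}]'

```text
clock: 14.0
ee_pos: [0.5792, 0.0203, -0.0195]
eef_rot: [3.142, -0.0, 1.974]
force: [-0.2, -0.3, -0.2]
finger_gap: 0.0
grip_force: 0.0
```

>>> carry_out --motion '[{"xyz":[0.001,0,0],"angular":[0,0,0]},{"xyz":[0.001,0,0],"angular":[0,0,0]},{"xyz":[0,0,0],"angular":[0,0,0]}]'

```text
clock: 14.3
ee_pos: [0.5784, 0.0222, -0.0195]
eef_rot: [3.142, -0.0, 1.975]
force: [-0.4, -0.2, -0.7]
finger_gap: 0.0003
grip_force: 0.0
```

>>> carry_out --motion '[{"xyz":[0.001,0,0],"angular":[0,0,0]},{"xyz":[0.001,0,0],"angular":[0,0,0]},{"xyz":[0,0,0],"angular":[0,0,0]}]'

```text
clock: 14.6
ee_pos: [0.5781, 0.023, -0.0192]
eef_rot: [3.141, 0.002, 1.974]
force: [2.2, -8.6, 1.1]
finger_gap: -0.0001
grip_force: 4.4
```

>>> carry_out --motion '[{"xyz":[0.001,0,0],"angular":[0,0,0]},{"xyz":[0,0,0],"angular":[0,0,0]}]'

```text
clock: 14.8
ee_pos: [0.5781, 0.0232, -0.019]
eef_rot: [3.141, 0.003, 1.974]
force: [4.2, -13.6, -0.6]
finger_gap: 0.0002
grip_force: 7.6
```

```bash
python3 -c "
from tm import *
delta(-.069,0,-.0198);tile()"
```

```text
t 14.8 jig pos mm [-69.6   0.1 -19. ] F [-14.1   1.4  -0.6] gap 0.0002
tool delta mm [0.6 0.1 0.8] rot deg [0.  0.2 0. ]
tile rect ((-32.89125061035156, -4.360624313354492), (50.8040657043457, 47.58705139160156), 1.8151614665985107) x -57.933792 -6.8563786 y -28.324621 19.497507
```

The tile stopped hard at 14 N with its back edge at x = −58 mm, which is the home position (29 + 29). I'll back off, rise clear, and check it.

>>> carry_out --motion '[{"xyz":[-0.01,0,0],"angular":[0,0,0]},{"xyz":[-0.015,0,0],"angular":[0,0,0]},{"xyz":[0,0,-0.03],"angular":[0,0,0]},{"xyz":[0,0,-0.04],"angular":[0,0,0]},{"xyz":[0,0,-0.04],"angular":[0,0,0]}]'

```text
clock: 15.35
ee_pos: [0.5869, 0.0011, 0.0915]
eef_rot: [-3.141, -0.001, 1.974]
force: [0.1, -0.3, 0.3]
finger_gap: 0.0
grip_force: 0.0
```

>>> carry_out --motion '[{"xyz":[0,0,-0.04],"angular":[0,0,0]},{"xyz":[0,0,-0.03],"angular":[0,0,0]},{"xyz":[0,0,0],"angular":[0,0,0]}]'

```text
clock: 15.65
ee_pos: [0.589, 0.001, 0.1651]
eef_rot: [3.136, 0.003, 1.974]
force: [0.3, 0.6, -1.1]
finger_gap: 0.0001
grip_force: 0.0
```

```bash
python3 -c "
from tm import *
delta(.08,0,.155);tile()"
```

```text
t 15.65 jig pos mm [-94.3  -1.1 165.1] F [ 0.4 -0.5 -1.1] gap 0.0001
tool delta mm [174.4  -1.1   9.6] rot deg [0.3 0.2 0. ]
tile rect ((-31.5382137298584, -4.808681488037109), (50.87077713012695, 51.81519317626953), 87.63825225830078) x -57.933792 -5.3218923 y -30.40061 19.992023
```

>>> carry_out --motion '[{"xyz":[0.04,0,0],"angular":[0,0,0]},{"xyz":[0.04,0,0],"angular":[0,0,0]},{"xyz":[0.04,0,0],"angular":[0,0,0]},{"xyz":[0.035,-0.001,0],"angular":[0,0,0]},{"xyz":[0.02,0,0],"angular":[0,0,0]}]'

```text
clock: 16.2
ee_pos: [0.516, 0.164, 0.1593]
eef_rot: [-3.14, -0.001, 1.976]
force: [-0.0, 0.0, -0.1]
finger_gap: 0.0
grip_force: 0.0
```

```bash
python3 -c "
from tm import *
delta(.09,0,.12);tile()
c=cap('scene');a=c['color'][200:310,220:310]; b=cap('top')['color'][150:265,165:305]
cv2.imwrite('pics/c7.png',np.hstack([cv2.resize(a,(480,580),interpolation=cv2.INTER_CUBIC),cv2.resize(b,(320,580))]))
"
```

```text
t 16.2 jig pos mm [ 84.3   2.1 159.3] F [ 0.  -0.  -0.1] gap 0.0
tool delta mm [ 5.7  2.1 39.3] rot deg [-0.1 -0.1  0.1]
tile rect ((-33.24578857421875, -5.574819564819336), (50.52588653564453, 50.164493560791016), 3.3758206367492676) x -57.7741 -6.7034345 y -31.530014 19.992023
```

View pics/c7.png

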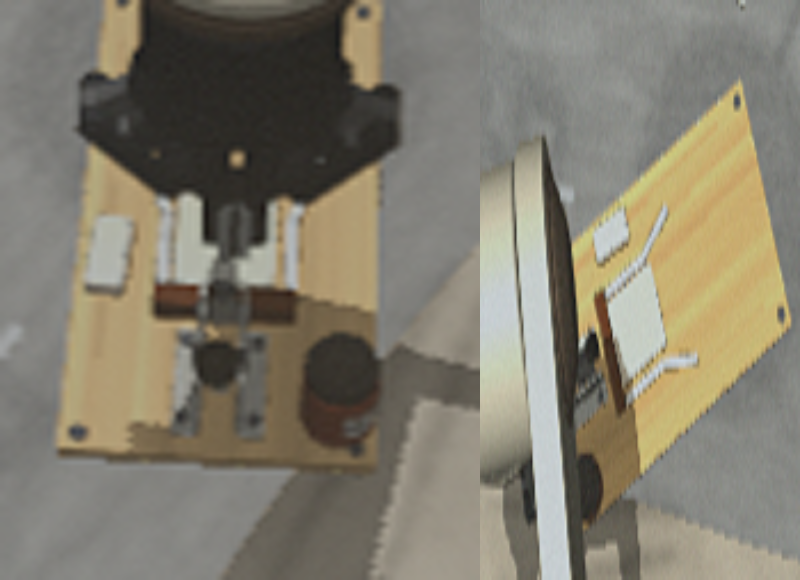

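In the top view the tile sits flush against the stop between the rails, at (635,315). Pot and eraser are unmoved. In the scene view the tip is at about (264,246). I'll check the tip offset numerically at this pose.

```bash
python3 -c "
from h import *
c=cap('scene')
print(proj(c,[j2w(.094,.002,z) for z in (.159,.185,.194,.2)]))"
```

```text
[[263.56730961 257.4137598 ]
 [263.84546745 250.9113368 ]
 [263.94434513 248.5998993 ]
 [264.0110277  247.04107845]]
```

The offset holds here too, so I'll lower to the handle's upper side.

>>> carry_out --motion '[{"xyz":[0,0.002,0.012],"angular":[0,0,0]},{"xyz":[0,0,0.012],"angular":[0,0,0]},{"xyz":[0,0,0.012],"angular":[0,0,0]},{"xyz":[0.006,0,0],"angular":[0,0,0]},{"xyz":[0,0,0],"angular":[0,0,0]}]'

```text
clock: 16.9
ee_pos: [0.5165, 0.169, 0.1241]
eef_rot: [-3.141, -0.0, 1.974]
force: [0.9, 0.4, 0.0]
finger_gap: -0.0001
grip_force: 0.0
```

```bash
python3 -c "
from h import *
delta(.099,0,.116)"
```

```text
t 16.9 jig pos mm [ 88.7  -0.4 124.1] F [ 0. -1.  0.] gap -0.0001
tool delta mm [10.3 -0.4  8.2] rot deg [-0. -0.  0.]
```

Now along the arc, in small steps: (99,151) → (117,140) → (131,125).

>>> carry_out --motion '[{"xyz":[0.005,0,0.004],"angular":[0,0,0]},{"xyz":[0.005,0,0.004],"angular":[0,0,0]},{"xyz":[0.005,0,0.003],"angular":[0,0,0]},{"xyz":[0.005,0,0.003],"angular":[0,0,0]},{"xyz":[0.004,0,0.003],"angular":[0,0,0]}]'

```text
clock: 17.4
ee_pos: [0.5075, 0.1912, 0.1075]
eef_rot: [3.141, 0.0, 1.975]
force: [0.6, -0.2, 2.9]
finger_gap: 0.0002
grip_force: 1.5
```

>>> carry_out --motion '[{"xyz":[0.004,0,0.003],"angular":[0,0,0]},{"xyz":[0.004,0,0.004],"angular":[0,0,0]},{"xyz":[0.004,0,0.004],"angular":[0,0,0]},{"xyz":[0.004,0,0.004],"angular":[0,0,0]},{"xyz":[0.003,0,0.004],"angular":[0,0,0]}]'

```text
clock: 17.9
ee_pos: [0.5001, 0.2087, 0.0885]
eef_rot: [3.141, -0.0, 1.975]
force: [0.1, 0.7, 5.8]
finger_gap: 0.0
grip_force: 2.5
```

```bash
python3 -c "
from h import *
delta(.143,0,.072)"
```

```text
t 17.9 jig pos mm [131.7  -0.8  88.5] F [ 0.6 -0.3  5.8] gap 0.0
tool delta mm [11.3 -0.8 16.5] rot deg [ 0. -0.  0.]
```

The handle is in contact and moving at about 6 N. I'll continue down.

>>> carry_out --motion '[{"xyz":[0.003,0,0.004],"angular":[0,0,0]},{"xyz":[0.003,0,0.004],"angular":[0,0,0]},{"xyz":[0.003,0,0.004],"angular":[0,0,0]},{"xyz":[0.002,0,0.004],"angular":[0,0,0]},{"xyz":[0.002,0,0.005],"angular":[0,0,0]}]'

```text
clock: 18.4
ee_pos: [0.4948, 0.2205, 0.0673]
eef_rot: [3.141, -0.0, 1.975]
force: [0.4, 1.8, 3.0]
finger_gap: 0.0003
grip_force: 1.5
```

>>> carry_out --motion '[{"xyz":[0.002,0,0.005],"angular":[0,0,0]},{"xyz":[0.002,0,0.005],"angular":[0,0,0]},{"xyz":[0.001,0,0.004],"angular":[0,0,0]},{"xyz":[0.001,0,0.004],"angular":[0,0,0]},{"xyz":[0.001,0,0.004],"angular":[0,0,0]}]'

```text
clock: 18.9
ee_pos: [0.492, 0.2266, 0.0451]
eef_rot: [-3.141, -0.0, 1.974]
force: [0.5, 0.4, -0.1]
finger_gap: -0.0001
grip_force: 0.0
```

>>> carry_out --motion '[{"xyz":[0.001,0,0.004],"angular":[0,0,0]},{"xyz":[0.001,0,0.004],"angular":[0,0,0]},{"xyz":[0,0,0.003],"angular":[0,0,0]},{"xyz":[0,0,0.003],"angular":[0,0,0]},{"xyz":[0,0,0],"angular":[0,0,0]}]'

```text
clock: 19.4
ee_pos: [0.4912, 0.2284, 0.0311]
eef_rot: [-3.141, -0.0, 1.974]
force: [-0.5, 1.0, 0.6]
finger_gap: 0.0002
grip_force: 0.0
```

```bash
python3 -c "
from h import *
delta(.155,0,.027)"
```

```text
t 19.4 jig pos mm [153.2  -0.3  31.1] F [1.1 0.1 0.6] gap 0.0002
tool delta mm [ 1.8 -0.3  4.1] rot deg [-0. -0.  0.]
```

The force dropped to zero past the dead point, so the handle appears to have snapped into lock. I'll retreat straight up, move away, and verify by mask.

>>> carry_out --motion '[{"xyz":[0,0,-0.03],"angular":[0,0,0]},{"xyz":[0,0,-0.04],"angular":[0,0,0]},{"xyz":[0,0,-0.04],"angular":[0,0,0]},{"xyz":[0,0,-0.04],"angular":[0,0,0]},{"xyz":[0,0,0],"angular":[0,0,0]}]'

```text
clock: 19.9
ee_pos: [0.4933, 0.229, 0.1873]
eef_rot: [3.133, 0.001, 1.974]
force: [0.5, 0.5, -0.7]
finger_gap: -0.0002
grip_force: 0.0
```

>>> carry_out --motion '[{"xyz":[-0.04,0.04,0],"angular":[0,0,0]},{"xyz":[-0.04,0.04,0],"angular":[0,0,0]},{"xyz":[-0.04,0.03,0],"angular":[0,0,0]},{"xyz":[-0.04,0.03,0],"angular":[0,0,0]},{"xyz":[-0.04,0.02,0],"angular":[0,0,0]}]'

```text
clock: 20.4
ee_pos: [0.7067, 0.1112, 0.1806]
eef_rot: [-3.141, -0.0, 1.975]
force: [0.6, 0.1, 0.1]
finger_gap: -0.0001
grip_force: 0.0
```

>>> carry_out --motion '[{"xyz":[-0.04,0,0],"angular":[0,0,0]},{"xyz":[-0.04,0,0],"angular":[0,0,0]},{"xyz":[-0.03,0,0],"angular":[0,0,0]},{"xyz":[0,0,0],"angular":[0,0,0]},{"xyz":[0,0,0],"angular":[0,0,0]}]'

```text
clock: 20.9
ee_pos: [0.7481, 0.0105, 0.1807]
eef_rot: [-3.141, -0.001, 1.973]
force: [0.2, 0.1, 0.3]
finger_gap: -0.0001
grip_force: 0.0
```

```bash
python3 -c "
from tm import *
delta(0,0,0);tile()
S=np.linspace(.055,.125,15)
for n in ('scene','top'):
    c=cap(n); g=c['color'].max(2)
    for nm,th in (('open',1.0),('locked',-.05)):
        q=proj(c,[j2w(.06+r*np.cos(th),0,.058+r*np.sin(th)) for r in S]).round().astype(int)
        print(n,nm,q[0],q[-1],[int(g[v,u]) for u,v in q])
    q=proj(c,[j2w(-.029,0,.027),j2w(-.029,.018,.02),j2w(-.055,0,.02),j2w(-.06,0,.012)]).round().astype(int);print('foot/tile/tile/board',[c['color'][v,u].tolist() for u,v in q])
"
```

```text
t 20.9 jig pos mm [-148.  -151.2  180.7] F [ 0.1 -0.2  0.3] gap -0.0001
tool delta mm [ 147.8 -151.2  180.9] rot deg [-0. -0. -0.]
tile rect ((-28.743453979492188, -3.9526405334472656), (59.7088737487793, 47.60536193847656), 3.3118202686309814) x -58.25322 1.8390077 y -28.508577 19.397572
scene open [262 269] [262 270] [142, 142, 142, 142, 142, 142, 142, 142, 142, 142, 142, 142, 142, 142, 138]
scene locked [261 289] [260 317] [59, 60, 60, 59, 60, 58, 56, 57, 57, 60, 62, 60, 63, 59, 60]
foot/tile/tile/board [[92, 99, 101], [113, 126, 132], [56, 59, 63], [56, 59, 63]]
top open [189 231] [171 236] [191, 175, 152, 149, 145, 133, 60, 85, 32, 50, 124, 89, 122, 134, 127]
top locked [183 236] [159 247] [88, 45, 49, 45, 46, 50, 49, 48, 47, 46, 45, 48, 46, 41, 33]
foot/tile/tile/board [[181, 199, 190], [183, 199, 194], [171, 196, 190], [170, 197, 188]]
```

In both views the dark sleeve lies exactly on the locked line and the open line is empty. The tile's back edge is at −58 mm, so it is home, and the robot touches nothing. Handing in.

```bash
python3 -c "
from station import robot
print(robot.finish_job())"
```

```text
the job is handed in; nothing more can be done
None
```

I pushed the tile home against the stop and snapped the toggle clamp into lock, then handed the job in at about 21 s; the handle's lock and the tile's position were confirmed in the images, but I could not see the foot pressing on the tile directly.

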